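# Load the reagent carrier by cap colour

## Task

Gather the reagents for the next run into the blue four-bay carrier: stand each of the three white pots, and the smallest of the three orange-capped glass bottles, upright in the middle of the pad that matches its cap colour. Set each one down on its pad, do not drop it in, and leave the two larger orange-capped bottles standing where they are.

Things in the scene. Friction and masses are not known exactly. Their poses are not given: they have to be found in the camera images.
- red_pot_centre (a point): Opaque white pot with a red screw cap: 62 mm across, 97 mm tall (straight round body up to 70 mm above its foot, shoulder above it, cap 50 mm across from 78 mm up), standing upright, loose, about 0.2 kg. The point is its centre on its axis, half-way up (48.5 mm above its foot); z is up along its axis. It belongs on the red pad.
- yellow_pot_centre (a point): Opaque white pot with a yellow screw cap: 52 mm across, 82 mm tall (straight round body up to 59 mm above its foot, shoulder above it, cap 42 mm across from 66 mm up), standing upright, loose, about 0.2 kg. The point is its centre on its axis, half-way up (41.0 mm above its foot); z is up along its axis. It belongs on the yellow pad.
- grey_pot_centre (a point): Opaque white pot with a grey screw cap: 56 mm across, 107 mm tall (straight round body up to 78 mm above its foot, shoulder above it, cap 46 mm across from 86 mm up), standing upright, loose, about 0.2 kg. The point is its centre on its axis, half-way up (53.5 mm above its foot); z is up along its axis. It belongs on the grey pad.
- small_bottle_centre (a point): The smallest of the three clear glass bottles with orange screw caps, with a bluish filling: 44 mm across, 88 mm tall (straight round body up to 50 mm above its foot, shoulder above it, cap 37 mm across from 69 mm up), standing upright, loose, about 0.2 kg. The point is its centre on its axis, half-way up (44.0 mm above its foot); z is up along its axis. It belongs on the orange pad.
- pink_bottle_centre (a point): The look-alike that stays where it is: large clear glass bottle with an orange screw cap and a pinkish filling, 60 mm across, 123 mm tall, loose. The point is its centre, half-way up (61.5 mm above its foot).
- cream_bottle_centre (a point): The look-alike that stays where it is: large clear glass bottle with an orange screw cap and a cream-coloured filling, 56 mm across, 113 mm tall, loose. The point is its centre, half-way up (56.5 mm above its foot).
- red_pad_top (a point): Red square pad, 84 mm wide, the floor of one of the fixed blue carrier's four bays. Point: middle of its upper face, 8 mm above the bench; z up, y along the row of bays, x across it to the back. Bays: 92 mm apart, 88 mm square inside; 4 mm walls, rims 25 mm above the bench. Colours change bays each time.
- yellow_pad_top (a point): Yellow square pad, 84 mm wide, the floor of one of the fixed blue carrier's four bays. Point: middle of its upper face, 8 mm above the bench; z up, y along the row of bays, x across it to the back. Bays: 92 mm apart, 88 mm square inside; 4 mm walls, rims 25 mm above the bench. Colours change bays each time.
- grey_pad_top (a point): Grey square pad, 84 mm wide, the floor of one of the fixed blue carrier's four bays. Point: middle of its upper face, 8 mm above the bench; z up, y along the row of bays, x across it to the back. Bays: 92 mm apart, 88 mm square inside; 4 mm walls, rims 25 mm above the bench. Colours change bays each time.
- orange_pad_top (a point): Orange square pad, 84 mm wide, the floor of one of the fixed blue carrier's four bays. Point: middle of its upper face, 8 mm above the bench; z up, y along the row of bays, x across it to the back. Bays: 92 mm apart, 88 mm square inside; 4 mm walls, rims 25 mm above the bench. Colours change bays each time.
Mind the look-alikes: they are no part of the job. What is shaped like the part that bears small_bottle_centre but purple is not meant.

How it is judged (in metres and radians):
At the end, for the whole second after the job is handed in: Each of the three pots and the smallest bottle stands on the pad of its cap colour: within 15 mm of the middle, foot on the pad within 6 mm, upright within 0.1 rad, at rest and released. Both larger bottles stand upright within 20 mm of where they started (horizontal distance between red_pot_centre and red_pad_top below 0.015 m and z of red_pot_centre in the frame of red_pad_top between 0.0425 and 0.0545 m and angle between each of red_pot_centre, yellow_pot_centre, grey_pot_centre, small_bottle_centre, pink_bottle_centre, cream_bottle_centre's own z axis and vertical below 0.1 rad and linear speed of each of red_pot, yellow_pot, grey_pot, small_bottle below 0.02 m/s and horizontal distance between yellow_pot_centre and yellow_pad_top below 0.015 m and z of yellow_pot_centre in the frame of yellow_pad_top between 0.035 and 0.047 m and horizontal distance between grey_pot_centre and grey_pad_top below 0.015 m and z of grey_pot_centre in the frame of grey_pad_top between 0.0475 and 0.0595 m and horizontal distance between small_bottle_centre and orange_pad_top below 0.015 m and z of small_bottle_centre in the frame of orange_pad_top between 0.038 and 0.05 m and distance of each of pink_bottle_centre, cream_bottle_centre from where it was at the start of the episode below 0.02 m); the robot touches nothing.
It fails at once if a pot or bottle is let go more than 30 mm above its pad ((horizontal distance between red_pot_centre and red_pad_top below 0.06 m and z of red_pot_centre in the frame of red_pad_top above 0.0785 m and contact force between the fingers and red_pot below 0.05 N) or (horizontal distance between yellow_pot_centre and yellow_pad_top below 0.06 m and z of yellow_pot_centre in the frame of yellow_pad_top above 0.071 m and contact force between the fingers and yellow_pot below 0.05 N) or (horizontal distance between grey_pot_centre and grey_pad_top below 0.06 m and z of grey_pot_centre in the frame of grey_pad_top above 0.0835 m and contact force between the fingers and grey_pot below 0.05 N) or (horizontal distance between small_bottle_centre and orange_pad_top below 0.06 m and z of small_bottle_centre in the frame of orange_pad_top above 0.074 m and contact force between the fingers and small_bottle below 0.05 N)).
It fails at once if a larger orange-capped bottle is moved more than 20 mm or tipped over (distance of any of pink_bottle_centre, cream_bottle_centre from where it was at the start of the episode above 0.02 m or angle between any of pink_bottle_centre, cream_bottle_centre's own z axis and vertical above 0.5 rad).
It also fails if it takes over 106 s, if anything falls off the work surface, if the arm or the gripper's body presses on something with over 40 N, if the wrist force passes 120 N, or if a joint passes its speed limit or range.

## Robot

A 6-joint arm with a two-finger parallel gripper is mounted at the origin on a cart in front of the work surface, level with it; the furniture and walls round the work are solid. World frame = base frame: x ahead of the robot, y to its left, z up, the work surface at z = 0. Lengths are in mm, angles in rad, forces in N, time in s.
With the tool pointing down it reaches from about 400 to 925 mm from the base axis. Payload 12.5 kg.
Tool frame: the origin (TCP) lies where the fingers leave the gripper's body, on its centre line; the fingertips stand 78 mm ahead of it and the grasp point (between the pads) lies 59 mm ahead of it (env.nose_length is the distance from the TCP to the fingertips, in mm); z points along the fingers, y is the line along which they close (so a half turn about z gives the same grasp; the last joint's range is limited). The gripper opens to 95 mm and grips with 3 to 60 N. Pads are 20 mm wide; open, the fingers measure 119 mm over their backs; the gripper's body (75 mm by 180 mm) begins 59 mm behind the grasp point.
Start: joints at [-1.443, 0.491, 1.559, -0, 1.092, -0.106], TCP at [144.819, -608.001, 292.261] pointing down, gripper open.
Joint ranges: [-3.1, 3.1], [-0.84, 2.19], [0.05, 2.79], [-1.13, 4.28], [0.06, 2.93], [-2.69, 2.69]. Speed limits (rad/s): [2.22, 2.22, 2.79, 3.14, 3.14, 3.14].

## Interface

Orientations are given as [roll, pitch, yaw] about the fixed x, y, z axes, in that order (R = Rz(yaw) Ry(pitch) Rx(roll)).
In Python, from cell import env gives the robot as it stands. The module is installed in compiled form; this text tells all that it offers.
- The arm moves only by the tool send_rows, never from a script. Its argument "series" is text: rows parted by semicolons, each of 6 numbers parted by spaces: the shift along the tool's x, y, z as a fraction of full scale, then the turn, a rotation vector about the tool's x, y, z as a fraction of full scale. A call has 1 to 5 rows; each row shifts and turns the commanded pose from where the row before left it, along the tool's axes as they then stand; what a row does not reach is not made up. Full scale, the value 1, is 60 mm for a shift and 10 degrees for a turn. A row lasts 1/8 s, in which the tool goes at most 62.5 mm and 10.7 degrees, less where a joint would pass 70% of its speed; a pose out of reach is approached as far as the arm can. A call with a number of a shift or a turn outside -1 to 1 is refused whole. A call with a gripper value outside its range is refused whole. "fingers" is the opening, from 0 (shut) to 1 (fully open), set as the call begins (left out, the last holds). The fingers move at their own pace and stop on an object; the grip force is fixed at half the most. Time passes only in rows, so rows that do not move let the fingers close. It gives the time, the measured TCP pose, the force, the opening and the grip force at its end, in the units of the state.
- env.state(): the state, without advancing time (a new reading comes with each control period).
- env.read_camera(name): name is "scene" or "top" or "wrist"; returns a dict with "color" (420x560x3 uint8, red, green, blue), "z_map" (420x560 float32, mm along the optical axis (not along the pixel's ray), 0 where there is no reading), "fovy" (degrees; the focal length in pixels is half the picture's height over the tangent of half this angle, whatever the lens; pixels are square), "cx", "cy" (the principal point, pixels), "distortion" ([k1, k2, p1, p2, k3] as OpenCV has them; the pictures are not rectified), "R" (3x3) and "t" (3): a world point X has camera coordinates R X + t. Camera axes: x right, y down, z forward; pixel columns grow to the right and rows downward; lengths in mm; the calibration is good to about 2 mm. A picture is of the moment at which its call begins.
- env.job_done(): hands the job in; it is judged then, once.
The state is a dict: "t": time; "joints": joint angles; "qvel": joint speeds; "tau": joint torques, N m; "eef_pos": TCP position; "tcp_rot": TCP orientation; "ft_force": force on the tool from outside, world axes, zero at the start; "moment": the same for the moment, N m; "opening": opening from 0.0 (shut) to 1.0 (fully open); "grip_force": force on a finger pad.
Only numpy, scipy, OpenCV 4.12 (cv2) and the standard library are available. Lean on these libraries where they do the work, as an engineer would, in place of code of your own. Each camera call takes 0.05 s, during which the arm holds its last target. There are 200 camera calls.

## Working session

There is one attempt and no reset: what is moved stays moved. The work goes in short steps, Python scripts to look and compute and a tool call to move; the robot and the scene stay as the last step left them, time stands still between calls to the robot, and variables do not carry over. Pictures are saved under pics/ and viewed, at most 14 in all, crops included, and the job is handed in when it is done.

Besides the shell and the picture viewer there is one more tool, called by a JSON object that holds its "method" and its "body", one argument or row to a line. send_rows: Moves the arm, as the interface text tells. Shift numbers are shares of 60 mm and turn numbers shares of 10 degrees, none past 1 either way. Its arguments: {"type":"object","properties":{"series":{"type":"string"},"fingers":{"type":"number"}},"required":["series"]}

```bash
mkdir -p pics
cat > h.py <<'E'
from cell import env
import numpy as np, cv2
def cam(n):
    d=env.read_camera(n); h,w=d["z_map"].shape
    f=h/2/np.tan(np.radians(d["fovy"])/2)
    d["K"]=np.array([[f,0,d["cx"]],[0,f,d["cy"]],[0,0,1.]]); d["D"]=np.array(d["distortion"],float); return d
def world(d,u,v,z=None,h=None):
    "depth z, or intersect with world height h"
    x,y=cv2.undistortPoints(np.array([[[u,v]]],float),d["K"],d["D"])[0,0]
    R=np.array(d["R"]);t=np.array(d["t"]); c=-R.T@t; r=R.T@np.array([x,y,1])
    if h is not None: return c+r*(h-c[2])/r[2]
    if z is None: z=d["z_map"][int(v),int(u)]
    return c+r*z
def save(d,n,box=None,s=1):
    im=d["color"][:,:,::-1]
    if box: x0,y0,x1,y1=box; im=im[y0:y1,x0:x1]
    cv2.imwrite(f"pics/{n}.png",cv2.resize(im,None,fx=s,fy=s,interpolation=cv2.INTER_CUBIC))
E
python3 - <<'E'
from h import *
for n in("scene","top"):
    d=cam(n); save(d,n+"0",s=1.4); print(n,d["fovy"],d["t"],-np.array(d["R"]).T@d["t"],d["D"])
print(env.state())
E
```

```text
scene 50.6394813016241 [306.74570364 325.37983327 960.74945756] [-203.71013051  555.66146357  879.06029568] [-0.10441862  0.          0.          0.          0.        ]
top 49.39284692772461 [ -45.1775511   474.55112386 1270.41816985] [ 352.90005397  -33.23223081 1309.79360103] [0.00151674 0.         0.         0.         0.        ]
{'t': 0.1, 'joints': array([-1.44256873e+00,  4.91492911e-01,  1.55938534e+00, -2.53666419e-05,
        1.09170564e+00, -1.05578545e-01]), 'qvel': array([-0.00020547, -0.00167425, -0.0017759 ,  0.00113227,  0.00178732,
       -0.00033711]), 'tau': array([ 3.34340999e-03, -6.13621402e+01, -2.58603609e+01,  6.94226939e-02,
        4.70230391e-02, -6.50087600e-05]), 'eef_pos': array([ 144.81413285, -607.84896554,  291.72519785]), 'tcp_rot': array([-3.14060457e+00, -8.20845153e-05,  2.33817810e-01]), 'ft_force': array([-0.66468704,  0.25137879,  0.83723492]), 'moment': array([0.05629713, 0.0343859 , 0.00160567]), 'grip_force': 0.0, 'opening': 1.0003577487872861}
```

View pics/top0.png

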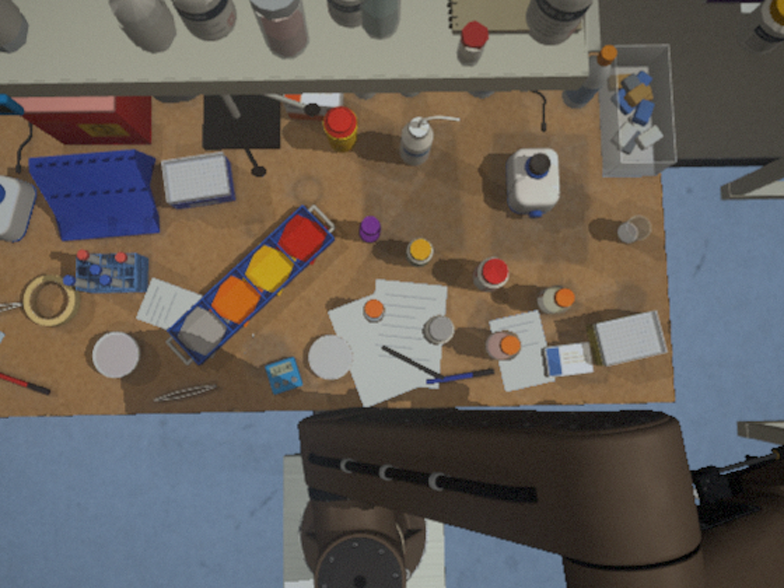

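View pics/scene0.png

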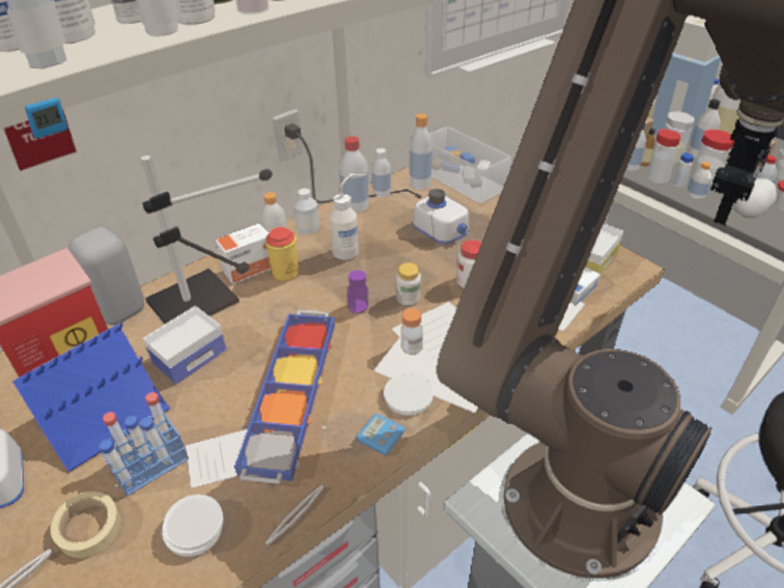

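The top view (1.4x) shows these candidates. Orange caps are at (373,310), (510,346) pink and (564,298) cream; the smallest is the one at (373,310). The purple bottle at (370,229) is a decoy. White pots are red (494,271), yellow (420,251) and grey (438,330). Pads are red (302,240), yellow (269,269), orange (236,299) and grey (204,329). I'll measure these and take one crop to check.

Run:
```python
from h import *
d=cam("top"); save(d,"crop1",(210,130,430,280),3.5)
hsv=cv2.cvtColor(d["color"],cv2.COLOR_RGB2HSV)
pts={"red":(494,271,97),"yel":(420,251,82),"grey":(438,330,107),"small":(373,310,88),"pink":(510,346,123),"cream":(564,298,113),"purple":(370,229,88),
"Pred":(302,240,8),"Pyel":(269,269,8),"Por":(236,299,8),"Pgrey":(204,329,8)}
for n,(u,v,h) in pts.items():
    u=int(u/1.4);v=int(v/1.4)
    c=d["color"].astype(int)[v-1:v+2,u-1:u+2].mean((0,1)); 
    m=(np.abs(d["color"].astype(int)-c).max(2)<40).astype(np.uint8)
    k,l,s,cc=cv2.connectedComponentsWithStats(m,connectivity=4); i=l[v,u]
    p=world(d,*cc[i],h=h); ys,xs=np.where(l==i); 
    zz=np.median([world(d,x,y)[2] for x,y in zip(xs[::3],ys[::3])])
    print(n,s[i],cc[i].round(1),p.round(1),"z",zz.round(1))
```

```text
red [345 185  18  18 248] [353.6 193.1] [ 502.7 -262.9   97. ] z 97.4
yel [293 170  15  16 169] [300.  177.6] [ 549.9 -121.3   82. ] z 82.1
grey [ 220  199  105   92 3068] [273.2 242.5] [374.8 -44.4 107. ] z 2.5
small [261 214  13  13 131] [266.7 219.9] [436.  -28.6  88. ] z 88.3
pink [358 240  14  14 144] [364.5 246. ] [ 360.6 -281.2  123. ] z 121.9
cream [397 206  14  13 135] [403.5 212.1] [ 447.6 -390.3  113. ] z 113.4
purple [257 154  15  19 194] [264.  162.4] [592.4 -24.2  88. ] z 86.9
Pred [199 154  33  32 636] [214.2 169.5] [590.  120.1   8. ] z 9.1
Pyel [176 176  32  32 653] [190.8 191.4] [527.6 187.6   8. ] z 8.6
Por [151 198  34  32 692] [167.4 213.6] [465.3 254.3   8. ] z 8.6
Pgrey [129 220  32  25 481] [145.1 232.4] [413.1 317.3   8. ] z 8.9
```

View pics/crop1.png

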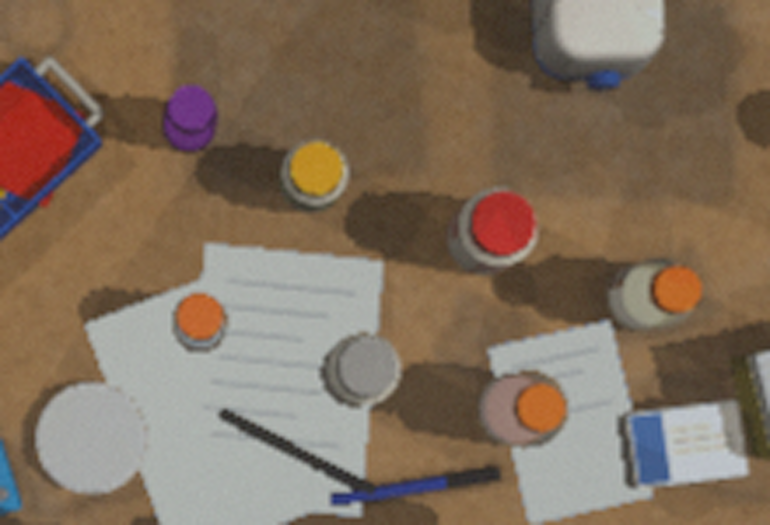

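The crop confirms the layout: the small orange bottle is at crop (200,320), the grey cap centre at (368,365) (full-image (315,234.3)), and purple at (190,108) is excluded. I'll approach the red pot first, with the fingers at yaw ~100° to stay clear of the cream bottle.

{"method": "send_rows", "body": {
  "series": "0.71 -0.42 0.07 0 0 0;0.71 -0.42 0.07 0 0 0;0.71 -0.42 0.07 0 0 0;0.71 -0.42 0.07 0 0 0;0.71 -0.42 0.07 0 0 0",
  "fingers": 1
}}

```text
t: 0.78
eef_pos: [323.8, -434.9, 271.1]
tcp_rot: [-3.142, 0.0, 0.234]
ft_force: [0.8, 0.4, 0.4]
opening: 0.999
grip_force: 0.0
```

{"method": "send_rows", "body": {
  "series": "0.71 -0.42 0.07 0 0 0;0.71 -0.42 0.07 0 0 0;0.71 -0.42 0.07 0 0 0;0.71 -0.42 0.07 0 0 0;0.71 -0.42 0.07 0 0 0"
}}

```text
t: 1.4
eef_pos: [501.9, -262.9, 250.0]
tcp_rot: [-3.142, 0.0, 0.234]
ft_force: [0.1, -0.8, -0.2]
opening: 1.002
grip_force: 0.0
```

{"method": "send_rows", "body": {
  "series": "0 0 0 0 0 -0.96;0 0 0 0 0 -0.96;0 0 0 0 0 -0.96;0 0 0 0 0 -0.96;0 0 0 0 0 -0.96"
}}

```text
t: 2.02
eef_pos: [500.8, -264.1, 250.0]
tcp_rot: [-3.141, 0.0, 1.077]
ft_force: [0.1, -1.0, -0.4]
opening: 1.001
grip_force: 0.0
```

{"method": "send_rows", "body": {
  "series": "0 0 0 0 0 -0.96;0 0 0 0 0 -0.96;0 0 0 0 0 -0.96;0 0 0 0 0 -0.96;0 0 0 0 0 0"
}}

```text
t: 2.65
eef_pos: [500.8, -264.1, 250.1]
tcp_rot: [-3.141, -0.0, 1.741]
ft_force: [0.5, -0.2, 0.2]
opening: 0.998
grip_force: 0.0
```

```bash
cat >> h.py <<'E'
def go(x,y,z,yaw=None,s=None):
    "total tool shift (full-scale units) from measured pose to the target, and turn"
    s=s or env.state(); p=np.array([x,y,z])-s["eef_pos"]; a=s["tcp_rot"][2]
    c,n=np.cos(a),np.sin(a)
    print("at",s["eef_pos"].round(1),"rot",np.degrees(s["tcp_rot"]).round(2),"t",s["t"])
    print("shift",(np.array([c*p[0]+n*p[1],n*p[0]-c*p[1],-p[2]])/60).round(3),"" if yaw is None else ("turn z",round(-(yaw-np.degrees(a))/10,2)))
E
python3 - <<'E'
from h import *
d=cam("wrist"); save(d,"w1",s=1.2)
t=cam("top"); print("grey",world(t,315.1,234.3,h=107))
go(503,-263,106,100)
K,R,T=d["K"],np.array(d["R"]),np.array(d["t"])
for P in([503,-263,97],[503,-263,0]):
    print(cv2.projectPoints(np.array([P],float),cv2.Rodrigues(R)[0],T,K,d["D"])[0].ravel())
E
```

```text
grey [ 394.19735819 -155.32204897  107.        ]
at [ 500.8 -264.2  250.1] rot [-179.99   -0.     99.57] t 2.75
shift [0.013 0.039 2.402] ('turn z', np.float64(-0.04))
[283.62778344 215.43175646]
[283.00335451 186.41638385]
```

View pics/w1.png

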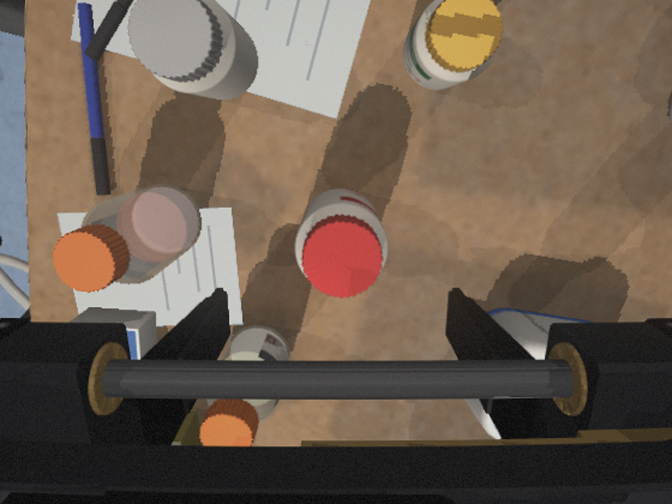

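The red cap is at (342,256) in the 1.2x wrist view, i.e. (285,213), which agrees with the prediction to about 2 px. Descending and gripping.

{"method": "send_rows", "body": {
  "series": "0.01 0.04 0.6 0 0 0;0 0 0.7 0 0 0;0 0 0.6 0 0 0;0 0 0.4 0 0 0;0 0 0.1 0 0 0"
}}

```text
t: 3.38
eef_pos: [502.8, -263.0, 104.9]
tcp_rot: [-3.14, -0.002, 1.739]
ft_force: [-0.3, 0.5, -0.7]
opening: 1.0
grip_force: 0.0
```

{"method": "send_rows", "body": {
  "series": "0 0 0 0 0 0;0 0 0 0 0 0;0 0 0 0 0 0;0 0 0 0 0 0;0 0 0 0 0 0",
  "fingers": 0
}}

```text
t: 4.0
eef_pos: [503.2, -263.3, 106.7]
tcp_rot: [3.141, 0.001, 1.742]
ft_force: [-0.7, 0.5, 5.6]
opening: 0.646
grip_force: 30.0
```

{"method": "send_rows", "body": {
  "series": "0 0 -0.5 0 0 0;0 0 -0.5 0 0 0;0 0 -0.5 0 0 0;0 0 -0.5 0 0 0;0 0 -0.5 0 0 0"
}}

```text
t: 4.62
eef_pos: [502.9, -263.0, 257.1]
tcp_rot: [-3.141, -0.0, 1.742]
ft_force: [1.2, -0.5, -1.6]
opening: 0.641
grip_force: 30.0
```

Run:
```python
from h import *
go(590,120.1,256,133)
```

```text
at [ 502.9 -263.   257.1] rot [-1.7998e+02 -1.0000e-02  9.9790e+01] t 4.625
shift [6.046 2.516 0.018] ('turn z', np.float64(-3.32))
```

{"method": "send_rows", "body": {
  "series": "0.6 0.25 0 0 0 0;0.6 0.25 0 0 0 0;0.6 0.25 0 0 0 0;0.6 0.25 0 0 0 0;0.6 0.25 0 0 0 0"
}}

```text
t: 5.25
eef_pos: [546.4, -71.7, 256.1]
tcp_rot: [-3.141, -0.0, 1.742]
ft_force: [0.3, 0.2, -2.3]
opening: 0.64
grip_force: 30.0
```

{"method": "send_rows", "body": {
  "series": "0.6 0.25 0 0 0 0;0.6 0.25 0 0 0 0;0.6 0.25 0 0 0 0;0.6 0.25 0 0 0 0;0.6 0.25 0 0 0 0"
}}

```text
t: 5.88
eef_pos: [589.7, 118.4, 256.0]
tcp_rot: [-3.141, 0.0, 1.742]
ft_force: [0.6, -0.8, -2.0]
opening: 0.646
grip_force: 30.0
```

{"method": "send_rows", "body": {
  "series": "0 0 0 0 0 -0.83;0 0 0 0 0 -0.83;0 0 0 0 0 -0.83;0 0 0 0 0 -0.83;0 0 0 0 0 0"
}}

```text
t: 6.5
eef_pos: [589.5, 117.1, 256.0]
tcp_rot: [-3.141, -0.0, 2.32]
ft_force: [-0.5, 0.8, -1.1]
opening: 0.64
grip_force: 30.0
```

Run:
```python
from h import *
go(590,120.1,114.5,133)
d=cam("wrist"); save(d,"w2",s=1.2)
K,R,T=d["K"],np.array(d["R"]),np.array(d["t"])
for P in([590,120.1,8],[527.6,187.6,8],[465.3,254.3,8],[403,321.4,8]):
    print(cv2.projectPoints(np.array([P],float),cv2.Rodrigues(R)[0],T,K,d["D"])[0].ravel()*1.2)
```

```text
at [589.5 117.1 256. ] rot [-1.7997e+02 -2.0000e-02  1.3294e+02] t 6.5
shift [0.031 0.04  2.358] ('turn z', np.float64(-0.01))
[340.17967155 222.73071769]
[340.85966634 104.76015645]
[340.94112177 -27.90327703]
[ 341.38726032 -174.19483294]
```

View pics/w2.png

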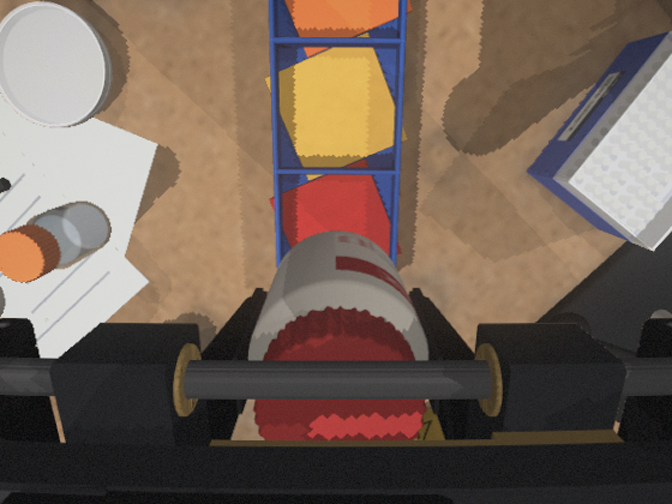

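The view shows the carrier bays between columns 273 and 402, with yellow bay walls at rows 40 and 170. The predicted yellow pad centre (341,105) matches. Lowering the red pot.

{"method": "send_rows", "body": {
  "series": "0.03 0.04 0.7 0 0 0;0 0 0.7 0 0 0;0 0 0.5 0 0 0;0 0 0.3 0 0 0;0 0 0.1 0 0 0"
}}

```text
t: 7.18
eef_pos: [590.2, 120.0, 117.5]
tcp_rot: [-3.141, -0.0, 2.32]
ft_force: [1.4, 0.5, -1.9]
opening: 0.64
grip_force: 30.0
```

{"method": "send_rows", "body": {
  "series": "0 0 0.04 0 0 0;0 0 0.01 0 0 0;0 0 0 0 0 0"
}}

```text
t: 7.55
eef_pos: [590.4, 120.1, 115.9]
tcp_rot: [3.141, 0.001, 2.321]
ft_force: [-0.3, 0.2, -0.7]
opening: 0.645
grip_force: 30.0
```

{"method": "send_rows", "body": {
  "series": "0 0 0.02 0 0 0;0 0 0 0 0 0"
}}

```text
t: 7.8
eef_pos: [590.4, 120.0, 114.8]
tcp_rot: [3.141, 0.001, 2.321]
ft_force: [-1.0, 0.0, 4.4]
opening: 0.643
grip_force: 30.0
```

{"method": "send_rows", "body": {
  "series": "0 0 0 0 0 0;0 0 0 0 0 0;0 0 0 0 0 0",
  "fingers": 0.85
}}

```text
t: 8.18
eef_pos: [590.2, 120.0, 113.9]
tcp_rot: [-3.142, 0.0, 2.321]
ft_force: [-0.2, -0.1, -0.3]
opening: 0.837
grip_force: 0.0
```

{"method": "send_rows", "body": {
  "series": "0 0 -0.3 0 0 0;0 0 -0.6 0 0 0;0 0 -0.6 0 0 0;0 0 -0.6 0 0 0;0 0 -0.4 0 0 0"
}}

```text
t: 8.8
eef_pos: [590.2, 120.1, 267.1]
tcp_rot: [3.139, 0.002, 2.321]
ft_force: [0.2, 0.6, 0.4]
opening: 0.854
grip_force: 0.0
```

Run:
```python
from h import *
d=cam("scene"); save(d,"s2",(140,180,420,380),2.5)
go(549.9,-121.3,260,133)
```

```text
at [590.9 120.2 269.7] rot [179.72   0.22 133.  ] t 8.85
shift [-2.478 -3.245  0.162] ('turn z', np.float64(0.0))
```

View pics/s2.png

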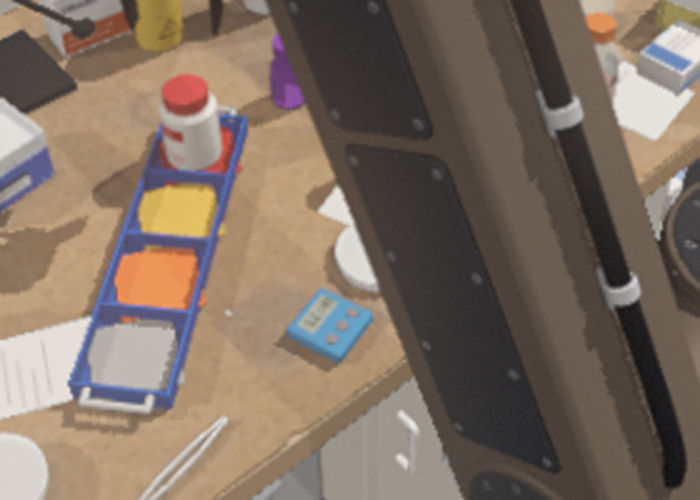

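The red pot stands upright in its bay, with its cap at crop (185,97). Next is the yellow pot.

{"method": "send_rows", "body": {
  "series": "-0.5 -0.65 0 0 0 0;-0.5 -0.65 0 0 0 0;-0.5 -0.65 0 0 0 0;-0.5 -0.65 0 0 0 0;-0.48 -0.65 0 0 0 0",
  "fingers": 1
}}

```text
t: 9.48
eef_pos: [548.5, -123.2, 264.6]
tcp_rot: [3.141, 0.001, 2.321]
ft_force: [-0.5, 0.4, 0.3]
opening: 1.003
grip_force: 0.0
```

{"method": "send_rows", "body": {
  "series": "0 0 0 0 0 0;0 0 0 0 0 0"
}}

```text
t: 9.72
eef_pos: [549.0, -121.5, 264.3]
tcp_rot: [3.141, 0.0, 2.321]
ft_force: [0.4, 0.9, 0.5]
opening: 1.002
grip_force: 0.0
```

Run:
```python
from h import *
def cap(d,P):
    K,R,T=d["K"],np.array(d["R"]),np.array(d["t"])
    return cv2.projectPoints(np.array([P],float),cv2.Rodrigues(R)[0],T,K,d["D"])[0].ravel()
d=cam("wrist"); u,v=cap(d,[549.9,-121.3,82]).astype(int)
h=cv2.cvtColor(d["color"],cv2.COLOR_RGB2HSV)
m=((h[...,0]>17)&(h[...,0]<32)&(h[...,1]>170)&(h[...,2]>120)).astype(np.uint8)
k,l,s,c=cv2.connectedComponentsWithStats(m)
for i in range(1,k):
    if s[i][4]>200: print(s[i],c[i],world(d,*c[i],h=82).round(1))
print(u,v); go(549.9,-121.3,104,133)
```

```text
281 205
at [ 549.1 -121.   264.3] rot [1.7999e+02 1.0000e-02 1.3302e+02] t 9.775
shift [-0.013  0.007  2.671] ('turn z', np.float64(0.0))
```

{"method": "send_rows", "body": {
  "series": "0 0 0.7 0 0 0;0 0 0.8 0 0 0;0 0 0.7 0 0 0;0 0 0.37 0 0 0;0 0 0.1 0 0 0"
}}

```text
t: 10.4
eef_pos: [548.9, -120.5, 102.7]
tcp_rot: [-3.141, -0.002, 2.323]
ft_force: [0.2, -0.7, -0.2]
opening: 1.0
grip_force: 0.0
```

{"method": "send_rows", "body": {
  "series": "0 0 0 0 0 0;0 0 0 0 0 0;0 0 0 0 0 0;0 0 0 0 0 0;0 0 0 0 0 0",
  "fingers": 0
}}

```text
t: 11.02
eef_pos: [549.2, -121.8, 104.1]
tcp_rot: [3.141, 0.001, 2.321]
ft_force: [-0.4, 1.3, 5.8]
opening: 0.533
grip_force: 30.1
```

{"method": "send_rows", "body": {
  "series": "0 0 -0.5 0 0 0;0 0 -0.5 0 0 0;0 0 -0.5 0 0 0;0 0 -0.5 0 0 0;0 0 -0.5 0 0 0"
}}

```text
t: 11.65
eef_pos: [548.8, -121.7, 254.6]
tcp_rot: [-3.141, -0.0, 2.321]
ft_force: [0.0, -0.2, -2.2]
opening: 0.532
grip_force: 30.0
```

Run:
```python
from h import *
go(527.6,187.6,254,133)
```

```text
at [ 548.8 -121.7  254.6] rot [-1.7998e+02 -3.0000e-02  1.3299e+02] t 11.65
shift [4.011 3.257 0.011] ('turn z', np.float64(-0.0))
```

{"method": "send_rows", "body": {
  "series": "0.57 0.47 0 0 0 0;0.57 0.47 0 0 0 0;0.57 0.47 0 0 0 0;0.57 0.47 0 0 0 0;0.57 0.47 0 0 0 0"
}}

```text
t: 12.28
eef_pos: [535.2, 100.8, 253.7]
tcp_rot: [-3.141, -0.0, 2.321]
ft_force: [0.3, -0.9, -2.6]
opening: 0.538
grip_force: 30.0
```

{"method": "send_rows", "body": {
  "series": "0.57 0.45 0 0 0 0;0.59 0.46 0 0 0 0;0 0 0.5 0 0 0;0 0 0.7 0 0 0;0 0 0.6 0 0 0"
}}

```text
t: 12.9
eef_pos: [527.6, 187.7, 144.4]
tcp_rot: [-3.141, -0.0, 2.322]
ft_force: [0.2, -0.5, -2.5]
opening: 0.532
grip_force: 30.0
```

{"method": "send_rows", "body": {
  "series": "0 0 0.4 0 0 0;0 0 0.1 0 0 0;0 0 0 0 0 0"
}}

```text
t: 13.28
eef_pos: [528.2, 187.6, 116.0]
tcp_rot: [-3.141, 0.0, 2.321]
ft_force: [-0.6, -0.6, -2.0]
opening: 0.533
grip_force: 30.0
```

Run:
```python
from h import *
go(527.6,187.6,112,133)
```

```text
at [528.2 187.6 116. ] rot [-179.99    0.    132.99] t 13.275
shift [ 0.006 -0.007  0.067] ('turn z', np.float64(-0.0))
```

{"method": "send_rows", "body": {
  "series": "0 0 0.04 0 0 0;0 0 0.03 0 0 0;0 0 0.01 0 0 0;0 0 0 0 0 0"
}}

```text
t: 13.78
eef_pos: [528.3, 187.6, 112.1]
tcp_rot: [3.14, 0.001, 2.321]
ft_force: [-2.7, -0.9, 7.1]
opening: 0.532
grip_force: 30.0
```

{"method": "send_rows", "body": {
  "series": "0 0 0 0 0 0;0 0 0 0 0 0;0 0 0 0 0 0",
  "fingers": 0.75
}}

```text
t: 14.15
eef_pos: [528.1, 187.6, 111.0]
tcp_rot: [3.141, 0.0, 2.321]
ft_force: [-0.2, 0.2, -0.9]
opening: 0.739
grip_force: 0.0
```

{"method": "send_rows", "body": {
  "series": "0 0 -0.3 0 0 0;0 0 -0.6 0 0 0;0 0 -0.6 0 0 0;0 0 -0.6 0 0 0;0 0 -0.3 0 0 0"
}}

```text
t: 14.78
eef_pos: [528.2, 187.7, 256.9]
tcp_rot: [3.14, 0.001, 2.321]
ft_force: [-0.5, -0.1, -0.1]
opening: 0.751
grip_force: 0.0
```

Run:
```python
from h import *
go(436,-28.6,250,133)
```

```text
at [528.2 187.7 256.9] rot [1.7989e+02 7.0000e-02 1.3300e+02] t 14.775
shift [-1.588 -3.583  0.115] ('turn z', np.float64(0.0))
```

{"method": "send_rows", "body": {
  "series": "-0.32 -0.72 0 0 0 0;-0.32 -0.72 0 0 0 0;-0.32 -0.72 0 0 0 0;-0.32 -0.72 0 0 0 0;-0.31 -0.7 0 0 0 0",
  "fingers": 1
}}

```text
t: 15.4
eef_pos: [435.3, -29.9, 255.1]
tcp_rot: [3.141, 0.0, 2.321]
ft_force: [1.9, -0.6, 0.8]
opening: 0.997
grip_force: 0.0
```

{"method": "send_rows", "body": {
  "series": "0 0 0 0 0 0;0 0 0 0 0 0"
}}

```text
t: 15.65
eef_pos: [436.3, -28.5, 255.1]
tcp_rot: [3.141, 0.0, 2.321]
ft_force: [-0.5, -0.1, -0.0]
opening: 1.0
grip_force: 0.0
```

Run:
```python
from h import *
d=cam("wrist"); save(d,"w3",s=1.2)
K,R,T=d["K"],np.array(d["R"]),np.array(d["t"])
print(1.2*cv2.projectPoints(np.array([[436,-28.6,88.]]),cv2.Rodrigues(R)[0],T,K,d["D"])[0].ravel())
go(436,-28.6,101,133)
```

```text
[336.57408358 252.5798915 ]
at [436.3 -28.1 255. ] rot [1.7999e+02 1.0000e-02 1.3302e+02] t 15.7
shift [-2.000e-03 -1.000e-02  2.567e+00] ('turn z', np.float64(0.0))
```

View pics/w3.png

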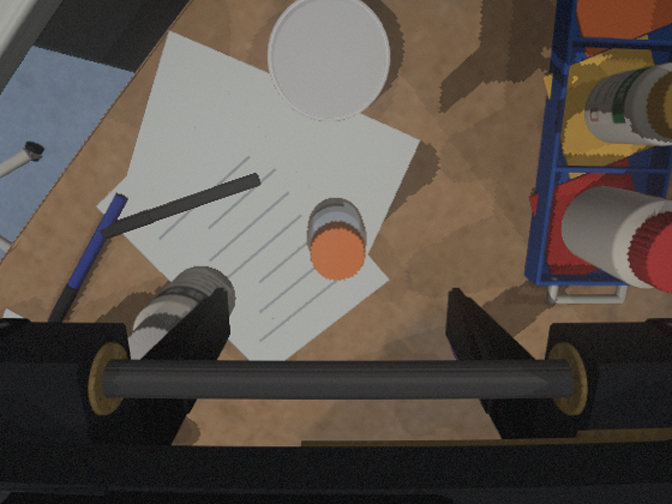

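The cap is at (337,250), matching the prediction of (337,253). The grey pot is near the left side of the gripper body, so I'll turn 18° for clearance.

{"method": "send_rows", "body": {
  "series": "0 0 0.2 0 0 0.9;0 0 0.2 0 0 0.9;0 0 0.7 0 0 0;0 0 0.8 0 0 0;0 0 0.56 0 0 0"
}}

```text
t: 16.32
eef_pos: [436.1, -27.5, 105.6]
tcp_rot: [-3.141, -0.0, 2.009]
ft_force: [0.4, 0.6, 0.3]
opening: 0.999
grip_force: 0.0
```

{"method": "send_rows", "body": {
  "series": "0 0 0.1 0 0 0;0 0 0 0 0 0"
}}

```text
t: 16.58
eef_pos: [436.4, -28.1, 101.7]
tcp_rot: [-3.141, -0.0, 2.008]
ft_force: [0.3, -0.5, 0.9]
opening: 0.998
grip_force: 0.0
```

{"method": "send_rows", "body": {
  "series": "0 0 0 0 0 0;0 0 0 0 0 0;0 0 0 0 0 0;0 0 0 0 0 0;0 0 0 0 0 0",
  "fingers": 0
}}

```text
t: 17.2
eef_pos: [436.0, -28.7, 101.5]
tcp_rot: [3.142, 0.0, 2.007]
ft_force: [0.5, 0.4, -0.0]
opening: 0.532
grip_force: 0.0
```

{"method": "send_rows", "body": {
  "series": "0 0 -0.4 0 0 0;0 0 -0.6 0 0 0;0 0 -0.7 0 0 0;0 0 -0.5 0 0 -0.9;0 0 -0.3 0 0 -0.9"
}}

```text
t: 17.82
eef_pos: [435.9, -28.6, 252.7]
tcp_rot: [3.141, 0.001, 2.326]
ft_force: [0.1, -0.9, -3.3]
opening: 0.448
grip_force: 30.0
```

Run:
```python
from h import *
go(465.3,254.3,251,133)
```

```text
at [435.9 -28.6 252.7] rot [1.7997e+02 5.0000e-02 1.3329e+02] t 17.825
shift [3.096 3.59  0.029] ('turn z', np.float64(0.03))
```

The grip closed during the lift, so I need to check how high on the bottle it holds.

Run:
```python
from h import *
for n in("wrist","scene","top"):
    d=cam(n); h=cv2.cvtColor(d["color"],cv2.COLOR_RGB2HSV)
    m=(h[...,0]<16)&(h[...,1]>150)&(h[...,2]>60)
    P=[world(d,x,y) for y,x in zip(*np.where(m)) if d["z_map"][y,x]>0]; P=np.array(P)
    e=np.array([435.9,-28.6]); q=P[(np.hypot(*(P[:,:2]-e).T)<35)&(P[:,2]>110)]
    print(n,len(q), q.mean(0) if len(q) else"", np.percentile(q[:,2],[2,10,50,90,98]) if len(q) else "")
    if n=="scene": save(d,"s3",(220,120,360,260),4)
```

```text
wrist 2797 [435.0095463  -25.19307123 221.09162958] [212.18328013 220.2428018  221.57027642 222.36028461 222.88592309]
scene 0  
top 0
```

View pics/s3.png

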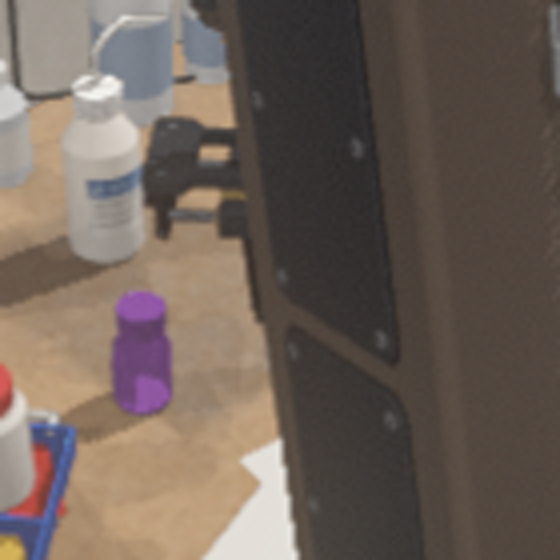

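The scene crop shows only the arm and the purple bottle at (142,350). Wrist depth puts the held cap top at 222, so the foot is about 118 below the TCP and level. I'll carry slowly and place at TCP ≈ 126.

{"method": "send_rows", "body": {
  "series": "0.3 0.36 0 0 0 0;0.44 0.51 0 0 0 0;0.44 0.51 0 0 0 0;0.44 0.51 0 0 0 0;0.44 0.51 0 0 0 0"
}}

```text
t: 18.6
eef_pos: [456.7, 161.2, 249.9]
tcp_rot: [-3.14, -0.001, 2.317]
ft_force: [0.9, -0.3, -2.0]
opening: 0.448
grip_force: 30.0
```

{"method": "send_rows", "body": {
  "series": "0.44 0.51 0 0 0 0;0.35 0.4 0 0 0 0;0.25 0.28 0 0 0 0;0 0 0.2 0 0 0;0 0 0.4 0 0 0"
}}

```text
t: 19.23
eef_pos: [466.4, 253.8, 213.9]
tcp_rot: [-3.141, -0.0, 2.319]
ft_force: [-0.8, 0.5, -2.5]
opening: 0.444
grip_force: 30.0
```

{"method": "send_rows", "body": {
  "series": "0 0 0.5 0 0 0;0 0 0.5 0 0 0;0 0 0.2 0 0 0;0 0 0 0 0 0"
}}

```text
t: 19.73
eef_pos: [466.4, 253.7, 142.5]
tcp_rot: [-3.139, -0.001, 2.32]
ft_force: [-0.4, -0.0, -2.5]
opening: 0.445
grip_force: 30.0
```

Run:
```python
from h import *
d=cam("wrist"); h=cv2.cvtColor(d["color"],cv2.COLOR_RGB2HSV)
s=env.state();e=s["eef_pos"]
m=(h[...,0]<16)&(h[...,1]>150)&(h[...,2]>60)
P=np.array([world(d,x,y) for y,x in zip(*np.where(m)) if d["z_map"][y,x]>0])
q=P[(np.hypot(*(P[:,:2]-e[:2]).T)<30)&(P[:,2]>e[2]-60)]
print(len(q),q.mean(0),np.percentile(q[:,2],[10,50,90])-e[2]); go(465.3,254.3,126,133)
```

```text
3042 [464.69584362 257.24015576 110.31606452] [-36.39911664 -32.13047422 -31.26695652]
at [466.8 253.9 143.4] rot [-1.7997e+02 -1.0000e-02  1.3294e+02] t 19.775
shift [ 0.021 -0.014  0.289] ('turn z', np.float64(-0.01))
```

{"method": "send_rows", "body": {
  "series": "0.02 -0.01 0.1 0 0 0;0 0 0.07 0 0 0;0 0 0.03 0 0 0;0 0 0 0 0 0"
}}

```text
t: 20.27
eef_pos: [465.4, 254.8, 131.4]
tcp_rot: [-3.142, 0.0, 2.321]
ft_force: [0.2, 0.5, -2.9]
opening: 0.449
grip_force: 30.0
```

{"method": "send_rows", "body": {
  "series": "0 0 0.03 0 0 0;0 0 0 0 0 0"
}}

```text
t: 20.52
eef_pos: [465.4, 254.7, 129.5]
tcp_rot: [-3.141, 0.0, 2.321]
ft_force: [-1.1, -0.1, -1.5]
opening: 0.451
grip_force: 30.0
```

{"method": "send_rows", "body": {
  "series": "0 0 0.02 0 0 0;0 0 0 0 0 0"
}}

```text
t: 20.78
eef_pos: [465.4, 254.7, 128.3]
tcp_rot: [-3.141, 0.0, 2.321]
ft_force: [0.4, -0.0, -2.6]
opening: 0.445
grip_force: 30.0
```

{"method": "send_rows", "body": {
  "series": "0 0 0.02 0 0 0;0 0 0 0 0 0"
}}

```text
t: 21.02
eef_pos: [465.4, 254.7, 127.1]
tcp_rot: [-3.141, -0.0, 2.321]
ft_force: [-0.2, -0.4, -3.1]
opening: 0.449
grip_force: 30.0
```

{"method": "send_rows", "body": {
  "series": "0 0 0.02 0 0 0;0 0 0 0 0 0"
}}

```text
t: 21.28
eef_pos: [465.5, 254.7, 126.3]
tcp_rot: [3.141, 0.0, 2.321]
ft_force: [-0.9, -1.2, 2.9]
opening: 0.443
grip_force: 30.0
```

Contact at 126.3. Releasing.

{"method": "send_rows", "body": {
  "series": "0 0 0 0 0 0;0 0 0 0 0 0;0 0 0 0 0 0",
  "fingers": 0.65
}}

```text
t: 21.65
eef_pos: [465.5, 254.7, 125.9]
tcp_rot: [-3.142, 0.0, 2.321]
ft_force: [0.0, -0.0, 0.5]
opening: 0.641
grip_force: 0.0
```

{"method": "send_rows", "body": {
  "series": "0 0 -0.2 0 0 0;0 0 -0.5 0 0 0;0 0 -0.5 0 0 0;0 0 -0.6 0 0 0;0 0 -0.4 0 0 0"
}}

```text
t: 22.28
eef_pos: [465.4, 254.8, 260.4]
tcp_rot: [3.14, 0.001, 2.321]
ft_force: [0.3, -1.2, -0.2]
opening: 0.65
grip_force: 0.0
```

Run:
```python
from h import *
go(394.2,-155.3,258,100)
```

```text
at [465.4 254.8 260.4] rot [1.7989e+02 5.0000e-02 1.3300e+02] t 22.275
shift [-4.189 -5.53   0.04 ] ('turn z', np.float64(3.3))
```

{"method": "send_rows", "body": {
  "series": "-0.52 -0.69 0 0 0 0;-0.52 -0.69 0 0 0 0;-0.52 -0.69 0 0 0 0;-0.52 -0.69 0 0 0 0;-0.52 -0.69 0 0 0 0",
  "fingers": 1
}}

```text
t: 22.9
eef_pos: [419.9, -2.0, 258.9]
tcp_rot: [3.141, 0.001, 2.322]
ft_force: [0.9, -0.1, -0.2]
opening: 0.997
grip_force: 0.0
```

{"method": "send_rows", "body": {
  "series": "-0.53 -0.69 0 0 0 0;-0.53 -0.69 0 0 0 0;-0.53 -0.7 0 0 0 0;0 0 0 0 0 0.9;0 0 0 0 0 0.9"
}}

```text
t: 23.52
eef_pos: [393.9, -156.1, 258.7]
tcp_rot: [3.141, 0.001, 2.0]
ft_force: [-0.8, -0.4, 0.7]
opening: 0.999
grip_force: 0.0
```

{"method": "send_rows", "body": {
  "series": "0 0 0 0 0 0.9;0 0 0 0 0 0.6;0 0 0 0 0 0;0 0 0 0 0 0"
}}

```text
t: 24.02
eef_pos: [394.2, -155.4, 258.4]
tcp_rot: [3.141, 0.0, 1.748]
ft_force: [-0.1, 0.1, -0.3]
opening: 0.997
grip_force: 0.0
```

Run:
```python
from h import *
d=cam("wrist"); save(d,"w4",s=1.2)
K,R,T=d["K"],np.array(d["R"]),np.array(d["t"])
print(1.2*cv2.projectPoints(np.array([[394.2,-155.3,107.]]),cv2.Rodrigues(R)[0],T,K,d["D"])[0].ravel())
go(394.2,-155.3,115,100)
```

```text
[336.34699728 260.3222569 ]
at [ 394.2 -155.4  258.3] rot [1.7998e+02 2.0000e-02 1.0011e+02] t 24.075
shift [1.000e-03 1.000e-03 2.388e+00] ('turn z', np.float64(0.01))
```

View pics/w4.png

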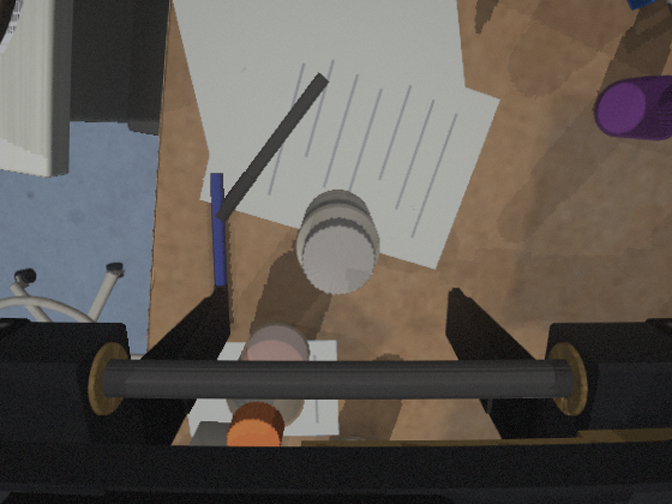

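The grey cap is at (339,256), matching (336,260). The pink bottle, at (255,425), is 131 mm behind and clear of the body. Descending; this time I'll check the grip before lifting.

{"method": "send_rows", "body": {
  "series": "0 0 0.7 0 0 0;0 0 0.7 0 0 0;0 0 0.6 0 0 0;0 0 0.3 0 0 0;0 0 0.09 0 0 0"
}}

```text
t: 24.7
eef_pos: [394.0, -155.3, 113.8]
tcp_rot: [-3.14, -0.001, 1.746]
ft_force: [-0.5, -0.3, 0.6]
opening: 1.0
grip_force: 0.0
```

{"method": "send_rows", "body": {
  "series": "0 0 0 0 0 0;0 0 0 0 0 0;0 0 0 0 0 0;0 0 0 0 0 0;0 0 0 0 0 0",
  "fingers": 0
}}

```text
t: 25.32
eef_pos: [394.3, -155.4, 114.9]
tcp_rot: [3.141, 0.0, 1.745]
ft_force: [-0.5, -0.1, 3.9]
opening: 0.579
grip_force: 30.0
```

{"method": "send_rows", "body": {
  "series": "0 0 0 0 0 0;0 0 0 0 0 0"
}}

```text
t: 25.58
eef_pos: [394.3, -155.5, 114.8]
tcp_rot: [3.141, 0.0, 1.745]
ft_force: [-0.4, -0.7, 5.1]
opening: 0.574
grip_force: 30.0
```

{"method": "send_rows", "body": {
  "series": "0 0 -0.4 0 0 0;0 0 -0.5 0 0 0;0 0 -0.6 0 0 0;0 0 -0.6 0 0 0;0 0 -0.4 0 0 0"
}}

```text
t: 26.2
eef_pos: [394.1, -155.3, 266.0]
tcp_rot: [3.141, 0.001, 1.745]
ft_force: [-0.4, -0.3, -2.8]
opening: 0.578
grip_force: 30.0
```

Run:
```python
from h import *
go(403,321.4,265,133)
```

```text
at [ 394.1 -155.3  266. ] rot [1.7996e+02 4.0000e-02 1.0000e+02] t 26.2
shift [7.799 1.526 0.017] ('turn z', np.float64(-3.3))
```

{"method": "send_rows", "body": {
  "series": "0.5 0.3 0 0 0 0;0.65 0.3 0 0 0 0;0.65 0.3 0 0 0 0;0.65 0.3 0 0 0 0;0.65 0.3 0 0 0 0"
}}

```text
t: 26.82
eef_pos: [450.5, 44.8, 264.4]
tcp_rot: [-3.141, 0.0, 1.745]
ft_force: [-0.5, -0.2, -2.4]
opening: 0.573
grip_force: 30.0
```

{"method": "send_rows", "body": {
  "series": "0.65 0 0 0 0 0;0.65 0 0 0 0 0;0.65 0 0 0 0 0;0.65 0 0 0 0 0;0.65 0 0 0 0 0"
}}

```text
t: 27.45
eef_pos: [416.1, 236.6, 264.3]
tcp_rot: [-3.141, 0.0, 1.745]
ft_force: [0.3, -0.9, -0.9]
opening: 0.574
grip_force: 30.0
```

{"method": "send_rows", "body": {
  "series": "0.65 0 0 0 0 0;0.5 0.03 0 0 0 -0.3;0.3 0 0 0 0 -0.9;0 0 0 0 0 -0.9;0 0 0 0 0 -0.9"
}}

```text
t: 28.08
eef_pos: [402.1, 321.4, 264.1]
tcp_rot: [-3.14, -0.0, 2.275]
ft_force: [-0.5, -0.7, -2.4]
opening: 0.577
grip_force: 30.0
```

{"method": "send_rows", "body": {
  "series": "0 0 0 0 0 -0.3;0 0 0 0 0 0"
}}

```text
t: 28.32
eef_pos: [402.3, 321.1, 264.3]
tcp_rot: [-3.141, -0.0, 2.321]
ft_force: [0.4, -0.8, -2.1]
opening: 0.581
grip_force: 30.0
```

Run:
```python
from h import *
go(403,321.4,123,133)
d=cam("wrist"); save(d,"w5",s=1.2)
```

```text
at [402.3 321.1 264.3] rot [-179.95   -0.    132.97] t 28.325
shift [-0.005  0.012  2.354] ('turn z', np.float64(-0.0))
```

View pics/w5.png

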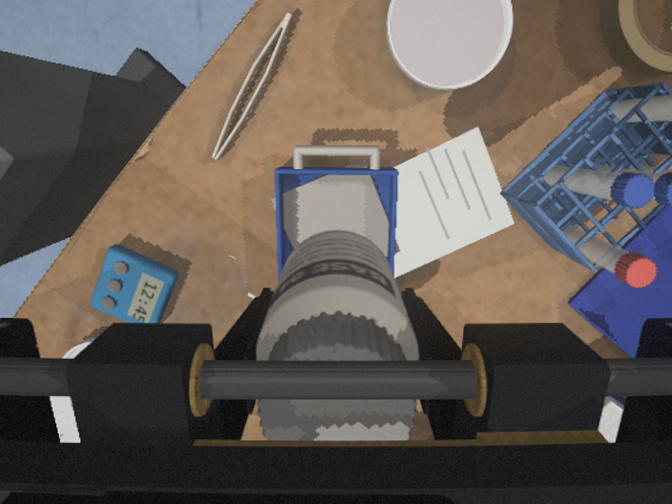

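The end bay's wall is at row 170 and columns 275–397, the same place relative to the gripper as in the red placing. The pot is aligned, so I'm lowering it.

{"method": "send_rows", "body": {
  "series": "0 0.01 0.6 0 0 0;0 0 0.7 0 0 0;0 0 0.6 0 0 0;0 0 0.3 0 0 0;0 0 0.1 0 0 0"
}}

```text
t: 29.0
eef_pos: [402.7, 321.5, 125.6]
tcp_rot: [-3.14, -0.0, 2.32]
ft_force: [0.5, 0.5, -1.2]
opening: 0.574
grip_force: 30.0
```

{"method": "send_rows", "body": {
  "series": "0 0 0.03 0 0 0;0 0 0.02 0 0 0;0 0 0 0 0 0"
}}

```text
t: 29.38
eef_pos: [403.0, 321.7, 124.1]
tcp_rot: [3.141, 0.0, 2.321]
ft_force: [0.1, 0.5, -1.3]
opening: 0.576
grip_force: 30.0
```

{"method": "send_rows", "body": {
  "series": "0 0 0.02 0 0 0;0 0 0 0 0 0"
}}

```text
t: 29.62
eef_pos: [403.0, 321.8, 122.9]
tcp_rot: [3.141, 0.0, 2.321]
ft_force: [-0.0, -0.2, 4.7]
opening: 0.577
grip_force: 30.0
```

{"method": "send_rows", "body": {
  "series": "0 0 0 0 0 0;0 0 0 0 0 0;0 0 0 0 0 0",
  "fingers": 0.78
}}

```text
t: 30.0
eef_pos: [402.9, 321.6, 122.3]
tcp_rot: [-3.141, 0.0, 2.321]
ft_force: [-0.0, -0.9, -0.2]
opening: 0.772
grip_force: 0.0
```

{"method": "send_rows", "body": {
  "series": "0 0 -0.2 0 0 0;0 0 -0.6 0 0 0;0 0 -0.6 0 0 0;0 0 -0.6 0 0 0;0 0 -0.4 0 0 0"
}}

```text
t: 30.62
eef_pos: [402.9, 321.7, 268.9]
tcp_rot: [3.14, 0.001, 2.321]
ft_force: [-0.2, -0.1, -0.9]
opening: 0.785
grip_force: 0.0
```

{"method": "send_rows", "body": {
  "series": "-0.5 -0.7 0 0 0 0;-0.5 -0.7 0 0 0 0;-0.5 -0.7 0 0 0 0;-0.5 -0.7 0 0 0 0;0 0 0 0 0 0"
}}

```text
t: 31.25
eef_pos: [361.2, 117.2, 267.2]
tcp_rot: [3.141, 0.001, 2.317]
ft_force: [-0.4, 1.1, 0.1]
opening: 0.782
grip_force: 0.0
```

Run:
```python
from h import *
d=cam("scene"); save(d,"s4",(140,180,380,360),2.5)
d=cam("top"); save(d,"t4",(100,120,420,300),2.5)
# cap tops by depth: points near each expected height over each pad
H,W=d["z_map"].shape; uv=np.stack(np.meshgrid(np.arange(W),np.arange(H)),-1).reshape(-1,1,2).astype(float)
n=cv2.undistortPoints(uv,d["K"],d["D"]).reshape(-1,2); R=np.array(d["R"]); z=d["z_map"].ravel()
P=(np.c_[n,np.ones(len(n))]*z[:,None]-d["t"])@R
for k,x,y,h in(("red",590,120.1,105),("yel",527.6,187.6,90),("small",465.3,254.3,96),("grey",403,321.4,115),("pink",360.6,-281.2,123),("cream",447.6,-390.3,113)):
    q=P[(np.hypot(P[:,0]-x,P[:,1]-y)<40)&(np.abs(P[:,2]-h)<5)]
    print(k,len(q),q.mean(0).round(1), "exp",x,y,h)
```

```text
red 259 [588.5 120.8 105.6] exp 590 120.1 105
yel 182 [526.8 187.9  90. ] exp 527.6 187.6 90
small 140 [465.8 255.2  96.8] exp 465.3 254.3 96
grey 229 [401.7 322.6 116. ] exp 403 321.4 115
pink 147 [ 359.5 -279.2  123.1] exp 360.6 -281.2 123
cream 135 [ 446.9 -388.3  113. ] exp 447.6 -390.3 113
```

View pics/t4.png

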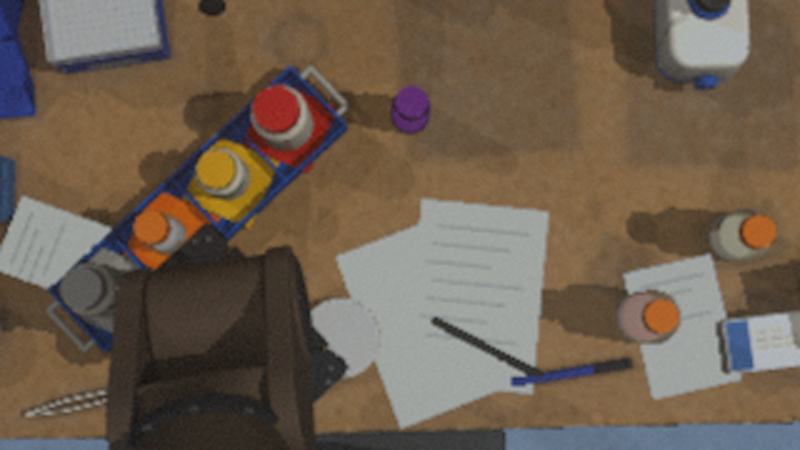

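View pics/s4.png

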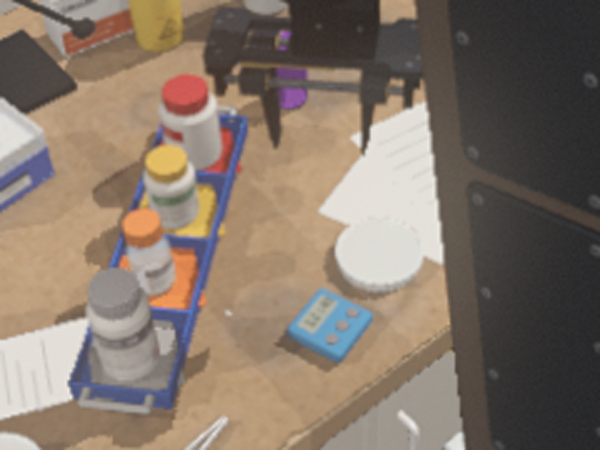

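All four containers stand upright on their own pads: in the top crop, red (278,110), yellow (217,170), orange (155,230) and grey (88,288). Their positions are within 3 mm of the pad centres I measured. The pink and cream bottles have not moved, and the gripper is clear.

```bash
python3 -c "
from cell import env; print(env.job_done())"
```

```text
the job is handed in; nothing more can be done
None
```

The job is handed in: all three pots and the smallest orange-capped bottle stand upright on their matching pads, within about 3 mm of the middle by my camera measurements, and the two larger bottles stayed where they were; the hand-in returned no verdict.

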